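# Refit the slicer's guard and lock it with the quarter-turn pin

### The job

The mushroom slicer has been washed: put its guard back. Lay the guard flat on the slicer's deck between the side rails, lug towards the bracket, and push it fully home under the keeper lip; then take the T-handled pin from the drying stand, put it all the way down through the lug and the bracket, and turn it a quarter turn either way to lock it, so that its handle lies square across the slicer. Leave the other pins in the stand and the things round about where they are.

Things in the scene. Friction and masses are not known exactly. Their poses are not given: they have to be found in the camera images.
- slicer: Bench mushroom slicer, plain steel, fixed. Origin on the table (z 0) straight below the guard's origin when the guard is home; +x is the way the guard is pushed home (to the motor housing), y across. Motor housing: 160 mm wide, x 66 to 140 mm, top at z 136 mm, buttons to 144 mm; its flat front face at x 66 mm stops the guard.
- deck (a point): Middle of the slicer's flat deck: slicer x 0, y 0, z 85 mm; axes as the slicer's. The deck is 150 mm long (x -75 to 75 mm), 160 mm wide, with an opening over blades. Two rails along x, 10 mm high, flared outward above that to 17 mm, leave 114 mm between them (y -57 to 57 mm), from x -54 to 66 mm.
- keeper_lip (a point): Middle of the keeper lip's lower front edge: slicer x 48 mm, y 0, z 97 mm. The lip, 112 mm wide, overhangs the deck from x 48 to 66 mm, 12 mm above it; its turned-up front begins at x 42 mm, top 21 mm above the deck. A guard set down 25 to 40 mm short of home clears it, then slides on with a few newtons.
- bracket_hole (a point): Centre of the bracket's vertical keyhole at its top face: slicer x -105 mm, y 0, z 85 mm. Keyhole: round 16.6 mm plus a slot 11 mm wide, 31 mm long in all, along slicer x. The bracket, 66 mm wide, 20 mm thick, level with the deck, juts out to x -140 mm; open air below. The home guard's lug keyhole lies above it.
- guard: Loose steel guard, about 0.4 kg, flat on the table, handle up: barred grille 130 mm (its x) by 110 mm (y), 8 mm thick; a lug 56 mm wide, 8 mm thick juts out to x -133 mm. Origin: centre of the grille's underside, z up; +x: the plain far edge (x 65 mm) that goes under the lip. Home: axes as the slicer's, origin 85 mm above the slicer's.
- guard_grip (a point): Centre of the guard's black bar handle, near its centre of mass: guard x -18 mm, y 0, z 45 mm. The bar lies along the guard's y: 100 mm long, 14 mm wide, 14 mm high, on posts at y -43 and 43 mm, with 30 mm free below it.
- guard_eye (a point): Centre of the vertical keyhole in the guard's lug, at the lug's top face: guard x -105 mm, y 0, z 8 mm. Round, 18 mm, plus a slot 12 mm wide and 33 mm long in all along the guard's x.
- stand: Low drying stand, plain steel, fixed, left or right of the slicer with the guard on the other side: a plate 220 mm (its x) by 84 mm on wire legs, top at z 75 mm, with three round holes (33 mm) at x -71, 0, 71 mm in which three pins hang upright by their collars, in any order. Origin on the table below the middle hole.
- lock_pin: T-handled locking pin, about 0.14 kg, upright in the stand. Origin: centre of the underside of its collar (40 mm across, 6 mm thick), which rests on the stand, later on the lug (then at z 93 mm); z up along the pin, x along the T-handle. Shank 14 mm thick, 60 mm long below the collar, the last 14 mm a cone.
- pin_grip (a point): Centre of the pin's black T-handle, 33 mm above the pin's origin: a bar 78 mm long (pin x), 14 mm wide (y), 18 mm high, on a neck 14 mm thick above the collar.
- pin_cross (a point): Centre of the cross-bar through the pin's shank, 34.5 mm below the pin's origin: round, 8 mm thick, 26 mm long from end to end, along pin x (parallel to the handle). It passes the keyholes only with the handle along slicer x, either way round; with the collar down on the lug it turns freely 2.5 mm below the bracket.
- pin_tip (a point): Lower tip of the locking pin, 5 mm across, 60 mm below its origin.
- ball_pin: Another pin in the stand, with a black ball knob 34 mm across, its centre 36 mm above the origin (centre of its collar's underside). Not needed.
- disc_pin: Another pin in the stand, with a black disc knob 42 mm across, its top 36 mm above the origin (centre of its collar's underside). Not needed.
- timer: Round kitchen timer, 68 mm across, 40 mm high, close beside the slicer's motor housing, on its left or right; origin under its centre. To be left alone.
- squeeze_bottle: White bottle with a green cap, 62 mm across, 156 mm high, standing close beside the slicer's motor housing, across from the timer; origin under its centre. To be left alone.
- slice_pile: Small heap of mushroom slices, 98 x 121 x 64 mm, beyond and right of the slicer; origin under its centre. To be left alone.

How it is judged:
By the outcome, as a careful person would: the job done as asked, in the order asked, and still so for the second after the job is handed in, with the robot touching nothing.
It also fails if it takes over 64 s, if anything falls off the work surface, if the arm or the gripper's body presses on something with over 40 N, if the wrist force passes 120 N, or if a joint passes its speed limit or range.

### The arm

A 7-joint arm with a two-finger parallel gripper is mounted at the origin on a cart in front of the work surface, level with it; the furniture and walls round the work are solid. World frame = base frame: x ahead of the robot, y to its left, z up, the work surface at z = 0. Lengths are in m, angles in rad, forces in N, time in s.
With the tool pointing down it reaches from about 0.35 to 0.9 m from the base axis. Payload 8.1 kg.
Tool frame: the origin (TCP) lies midway between the tips of the shut fingers; the grasp point (between the pads) lies 19 mm behind it; z points along the fingers, y is the line along which they close (so a half turn about z gives the same grasp; the last joint's range is limited). The gripper opens to 92 mm and grips with 3 to 60 N. Pads are 19 mm wide; open, the fingers measure 130 mm over their backs; the gripper's body (75 mm by 190 mm) begins 47 mm behind the grasp point.
Start: joints at [0.998, 0.434, 0.025, 1.573, -0.012, 1.134, -0.075], TCP at [0.283, -0.557, 0.227] pointing down, gripper open.
Joint ranges: [-2.62, 2.62], [-0.44, 2.09], [-1.27, 1.32], [0.08, 2.57], [-1.32, 4.46], [0.12, 2], [-2.74, 2.74]. Speed limits (rad/s): [2.22, 2.22, 3.01, 3.01, 3.14, 3.14, 3.14].

### API

Orientations are given as a rotation vector (axis times angle).
In Python, from bench import robot gives the robot as it stands. The module is installed in compiled form; this text tells all that it offers.
- The arm moves only by the shell command python3 -m creep 'ROWS' [FORCE]. ROWS is JSON, a list of rows, each an object of numbers: "dx", "dy", "dz": the shift along the world's x, y, z in mm; "rx", "ry", "rz": the turn, a rotation vector about the world's x, y, z in degrees; "hand": the closure, from 0 (fully open) to 1 (shut). In form: [{"dx": .., "dy": .., "dz": .., "rx": .., "ry": .., "rz": .., "hand": ..}, ...]. A call has 1 to 5 rows; each row is the pose to reach, as a shift and turn from the pose commanded when the call began; what a row does not reach only later rows make up. A row lasts 1/10 s, in which the tool goes at most 50 mm and 8.59 degrees, less where a joint would pass 70% of its speed; a pose out of reach is approached as far as the arm can. A call with a gripper value outside its range is refused whole. The fingers move at their own pace and stop on an object; FORCE is the grip in N (left out, the last holds). Time passes only in rows, so rows that repeat a pose let the fingers close. It gives the time, the measured TCP pose, the force, the opening and the grip force at its end, in the units of the state.
- robot.read_state(): the state, without advancing time (a new reading comes with each control period).
- robot.camera(name): name is "scene" or "top" or "wrist"; returns a dict with "pixels" (480x640x3 uint8, red, green, blue), "vfov" (degrees; the focal length in pixels is half the picture's height over the tangent of half this angle, whatever the lens; pixels are square), "cx", "cy" (the principal point, pixels), "distortion" ([k1, k2, p1, p2, k3] as OpenCV has them; the pictures are not rectified), "xyz" and "rotation" of the camera in the world; the wrist camera has in their place "mount" (4x4, takes a point from camera to tool coordinates, whose origin is the TCP and whose axes are the flange's). Camera axes: x right, y up, looking along -z (the intrinsics and any distortion apply to the point x, -y, -z); pixel columns grow to the right and rows downward; lengths in m; the calibration is good to about 2 mm. A picture is of the moment at which its call begins: read the wrist's pose just before it. There is no depth.
- robot.hand_in(): hands the job in; it is judged then, once.
Trained networks look in the newest picture that a camera, given by its name, has taken for a name from the list of things; names that differ only in an ending like _2 or _b are one class to them, and where a whole thing is asked for, a point or a joint stands for the part that bears it (a point fixed in the world has none). Each returns a list of dicts, best first, with "p" (0 to 1); they miss things now and then, are a little off and sometimes report something else, mostly with a low value. They report only what shows in the picture. A call takes as long as a camera call.
- robot.search_frame(camera, label): "centre" ([x, y, z] in m, in world coordinates, good to about 4 mm: the middle of the surface that is visible of it).
- robot.silhouettes(camera, label): "mask" (480x640 bool, what is visible of it).
- robot.spot_point(camera, label): "centre" ([x, y, z] in m, in world coordinates, good to about 4 mm: a listed point, or the origin of a listed thing).
The state is a dict: "t": time; "qpos": joint angles; "joint_velocities": joint speeds; "effort": joint torques, N m; "ee_pos": TCP position; "orientation": TCP orientation; "wrist_force": force on the tool from outside, world axes, zero at the start; "ft_torque": the same for the moment, N m; "gripper_width": finger opening in m; "gripper_force": force on a finger pad.
Only numpy, scipy, OpenCV 4.12 (cv2) and the standard library are available. Lean on these libraries where they do the work, as an engineer would, in place of code of your own. Each camera call takes 0.05 s, during which the arm holds its last target. There are 200 camera calls.

## Working session

There is one attempt and no reset: what is moved stays moved. The work goes in short steps, Python scripts to look and compute and a shell command to move; the robot and the scene stay as the last step left them, time stands still between calls to the robot, and variables do not carry over. Pictures are saved under pics/ and viewed, at most 10 in all, crops included, and the job is handed in when it is done.

```bash
mkdir -p pics
cat > h.py <<'E'
from bench import robot
import numpy as np, cv2
from scipy.spatial.transform import Rotation as R
def save(cam,name):
    c=robot.camera(cam); cv2.imwrite(f'pics/{name}.png',c['pixels'][:,:,::-1]); return c
def spots(cam,labels):
    for l in labels:
        r=robot.spot_point(cam,l)[:2]
        print(cam,l,[(np.round(np.array(d['centre'])*1000).astype(int).tolist(),round(d['p'],2)) for d in r])
def st():
    s=robot.read_state(); print(round(s['t'],2),np.round(np.array(s['ee_pos'])*1000,1),np.round(s['orientation'],3),np.round(s['wrist_force'],1),np.round(s['gripper_width']*1000,1),np.round(s['qpos'],2)); return s
E
python3 - <<'E'
from h import *
st()
L="slicer deck keeper_lip bracket_hole guard guard_grip guard_eye stand lock_pin pin_grip ball_pin disc_pin timer squeeze_bottle slice_pile".split()
for c in ("scene","top"):
    k=save(c,c+'0'); print(k['xyz'],k['vfov']); spots(c,L)
E
```

```text
0.0 [ 282.7 -556.9  226. ] [-3.054e+00 -7.310e-01  1.000e-03] [-0.9  0.2  0.5] 92.0 [ 1.    0.44  0.02  1.57 -0.01  1.13 -0.08]
[-0.29400809  0.60955139  0.8414758 ] 47.450313604348196
scene slicer [([583, -17, 0], 0.97)]
scene deck [([587, -18, 85], 0.8)]
scene keeper_lip [([633, -18, 101], 0.86)]
scene bracket_hole [([481, -24, 81], 0.67)]
scene guard [([498, -367, 1], 0.83), ([523, 349, 73], 0.59)]
scene guard_grip [([480, -379, 48], 0.64)]
scene guard_eye [([404, -420, 6], 0.73)]
scene stand [([524, 342, 1], 0.71)]
scene lock_pin [([598, 340, 73], 0.71)]
scene pin_grip [([593, 339, 108], 0.6), ([585, -17, 2], 0.2)]
scene ball_pin [([519, 348, 74], 0.47)]
scene disc_pin []
scene timer [([697, 142, 2], 0.75), ([592, 341, 38], 0.32)]
scene squeeze_bottle [([672, -180, 4], 0.96)]
scene slice_pile [([725, -334, 0], 0.78)]
[ 0.37230329 -0.01697169  1.18149087] 57.8657823106472
top slicer [([589, -17, 0], 0.61)]
top deck [([587, -21, 86], 0.66), ([637, -20, 98], 0.5)]
top keeper_lip [([633, -19, 99], 0.92)]
top bracket_hole [([479, -20, 88], 0.83)]
top guard [([497, -369, -4], 0.83)]
top guard_grip [([480, -381, 46], 0.71), ([452, 350, 78], 0.52)]
top guard_eye [([405, -424, 6], 0.98)]
top stand [([523, 342, 1], 0.87)]
top lock_pin [([595, 341, 74], 0.75)]
top pin_grip [([596, 344, 108], 0.7)]
top ball_pin []
top disc_pin [([522, 347, 77], 0.84), ([595, 340, 73], 0.73)]
top timer []
top squeeze_bottle [([675, -180, -1], 0.7)]
top slice_pile [([726, -340, 0], 0.56)]
```

View pics/top0.png

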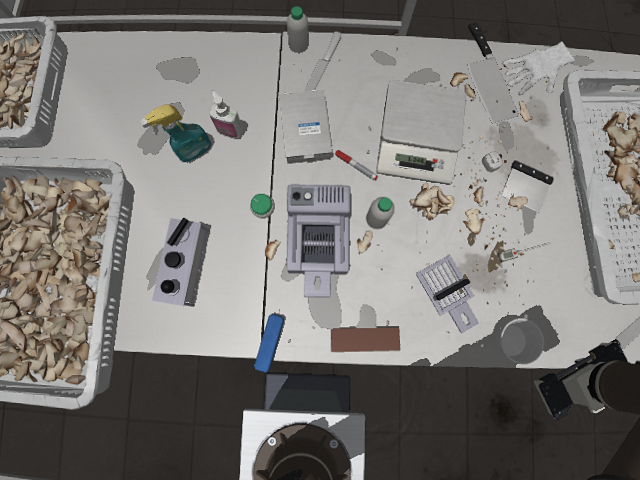

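View pics/scene0.png

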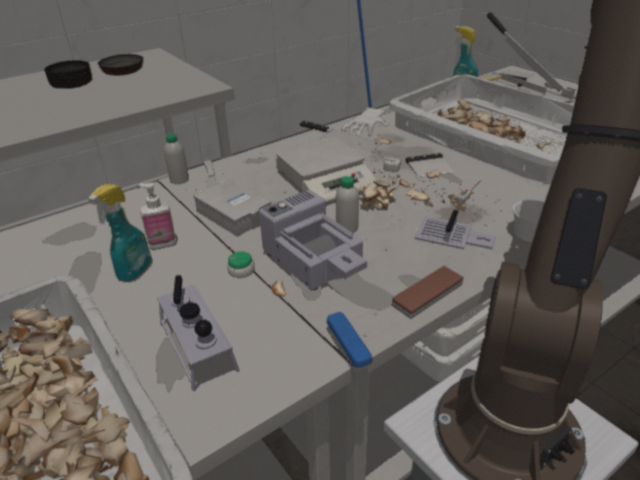

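Top view: slicer around px (318,230), guard around (447,285) with its lug toward the robot, and the stand around (182,262) with the T-handle pin at its far end (178,232). The networks agree with the picture. I'll move over the guard now.

```bash
python3 -m creep '[{"dx":30,"dy":25,"rz":8},{"dx":60,"dy":50,"rz":16},{"dx":80,"dy":70,"rz":24},{"dx":100,"dy":90,"rz":32},{"dx":110,"dy":100,"rz":40}]'
python3 -m creep '[{"dx":20,"dy":20,"rz":8},{"dx":40,"dy":40,"rz":16},{"dx":60,"dy":55,"rz":24},{"dx":75,"dy":65,"rz":32},{"dx":85,"dy":75,"rz":40}]'
python3 -m creep '[{"rz":6},{"rz":13},{"rz":13},{"rz":13}]'
python3 - <<'E'
from h import *
s=st(); k=save('wrist','w1'); print(np.round(k['mount'],3).tolist(),k['vfov'])
print('tool y az',np.degrees(np.arctan2(*R.from_rotvec(s['orientation']).as_matrix()[[1,0],1])))
spots('wrist','guard guard_grip guard_eye'.split())
E
```

```text
1.6 [ 282.9 -557.3  226.7] [ 3.055  0.731 -0.   ] [0.5 0.4 0.4] 92.2 [ 1.    0.43  0.02  1.57 -0.01  1.13 -0.08]
[[0.001, 0.97, 0.245, 0.065], [1.0, -0.001, 0.001, 0.001], [0.001, 0.245, -0.97, -0.159], [0.0, 0.0, 0.0, 1.0]] 68.16275758901045
tool y az -63.08543029053068
wrist guard []
wrist guard_grip []
wrist guard_eye [([409, -421, 8], 0.67)]invalid input
invalid input
invalid input
```

```bash
python3 -m creep '[{"dx":30,"dy":25,"dz":0,"rx":0,"ry":0,"rz":8,"hand":0},{"dx":60,"dy":50,"dz":0,"rx":0,"ry":0,"rz":16,"hand":0},{"dx":80,"dy":70,"dz":0,"rx":0,"ry":0,"rz":24,"hand":0},{"dx":100,"dy":90,"dz":0,"rx":0,"ry":0,"rz":32,"hand":0},{"dx":110,"dy":100,"dz":0,"rx":0,"ry":0,"rz":40,"hand":0}]'
```

```text
t: 2.3
ee_pos: [0.3954, -0.4548, 0.2269]
orientation: [-2.613, -1.744, -0.002]
wrist_force: [0.3, -0.3, 0.7]
gripper_width: 0.0919
gripper_force: 0.0
```

```bash
python3 -m creep '[{"dx":20,"dy":20,"dz":0,"rx":0,"ry":0,"rz":8,"hand":0},{"dx":40,"dy":40,"dz":0,"rx":0,"ry":0,"rz":16,"hand":0},{"dx":60,"dy":55,"dz":0,"rx":0,"ry":0,"rz":24,"hand":0},{"dx":75,"dy":65,"dz":0,"rx":0,"ry":0,"rz":32,"hand":0},{"dx":85,"dy":75,"dz":0,"rx":0,"ry":0,"rz":40,"hand":0}]'
python3 -m creep '[{"dx":0,"dy":0,"dz":0,"rx":0,"ry":0,"rz":6,"hand":0},{"dx":0,"dy":0,"dz":0,"rx":0,"ry":0,"rz":13,"hand":0},{"dx":0,"dy":0,"dz":0,"rx":0,"ry":0,"rz":13,"hand":0}]'
python3 - <<'E'
from h import *
s=st(); k=save('wrist','w2')
print('tool y az',np.degrees(np.arctan2(*R.from_rotvec(s['orientation']).as_matrix()[[1,0],1])))
spots('wrist','guard guard_grip guard_eye'.split())
E
```

```text
t: 2.8
ee_pos: [0.4792, -0.3813, 0.2268]
orientation: [1.862, 2.53, 0.001]
wrist_force: [0.2, -0.6, -0.0]
gripper_width: 0.0917
gripper_force: 0.0
t: 3.1
ee_pos: [0.4778, -0.3824, 0.2266]
orientation: [-1.57, -2.721, -0.0]
wrist_force: [-0.7, 0.4, -0.6]
gripper_width: 0.0919
gripper_force: 0.0
3.1 [ 477.8 -382.4  226.6] [-1.57  -2.721 -0.   ] [-0.7  0.4 -0.6] 91.9 [ 0.86  0.45 -0.4   1.58  0.18  1.15  0.95]
tool y az 30.02064441312036
wrist guard [([498, -367, 0], 0.98)]
wrist guard_grip []
wrist guard_eye [([408, -423, 8], 0.83)]
```

View pics/w2.png

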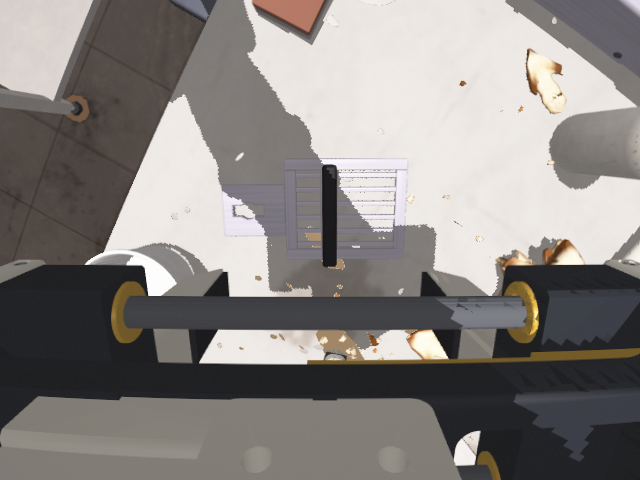

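The guard is seen nearly square in the wrist view: bar from (329,168) to (330,262), grille corners at (286,160), (408,160), (407,258), keyhole at (243,211).

```bash
cat >> h.py <<'E'
def ray(c,s,px,z):
    f=240/np.tan(np.radians(c['vfov']/2)); K=np.array([[f,0,c['cx']],[0,f,c['cy']],[0,0,1]])
    u=cv2.undistortPoints(np.array([[px]],float),K,np.array(c['distortion'],float))[0,0]
    d=np.array([u[0],-u[1],-1])
    if 'mount' in c:
        T=np.eye(4);T[:3,:3]=R.from_rotvec(s['orientation']).as_matrix();T[:3,3]=s['ee_pos'];M=T@np.array(c['mount']);Rm,o=M[:3,:3],M[:3,3]
    else:
        r=np.array(c['rotation']); Rm=r if r.shape==(3,3) else R.from_rotvec(r).as_matrix() if r.size==3 else R.from_quat(r).as_matrix(); o=np.array(c['xyz'])
    d=Rm@d; return np.round((o+d*(z/1000-o[2])/d[2])*1000,1)
E
python3 - <<'E'
from h import *
s=robot.read_state();k=robot.camera('wrist')
for n,p,z in [('bar a',(329,168),52),('bar b',(330,265),52),('far L',(408,160),8),('far R',(407,258),8),('near L',(286,160),8),('eye',(243,211),8)]: print(n,ray(k,s,p,z))
k=robot.camera('top')
for n,p,z in [('brk corner L',(304,296),85),('brk R',(331,296),85),('housing L',(288,185),136),('housing R',(350,185),136),('hole',(317,283),85)]: print(n,ray(k,s,p,z))
E
```

```text
bar a [ 457.5 -338.8   52. ]
bar b [ 505.5 -420.    52. ]
far L [ 526.6 -291.9    8. ]
far R [ 584.  -382.6    8. ]
near L [ 416.  -355.5    8. ]
eye [ 401.2 -426.     8. ]
brk corner L [445.5  11.4  85. ]
brk R [448.1 -56.4  85. ]
housing L [718.6  62.5 136. ]
housing R [724.7 -94.  136. ]
hole [479.4 -20.   85. ]
```

```bash
python3 -m creep '[{"dx":3,"dy":3,"dz":-45,"rx":0,"ry":0,"rz":0.6,"hand":0},{"dx":3,"dy":3,"dz":-95,"rx":0,"ry":0,"rz":0.6,"hand":0},{"dx":3,"dy":3,"dz":-140,"rx":0,"ry":0,"rz":0.6,"hand":0},{"dx":3,"dy":3,"dz":-180,"rx":0,"ry":0,"rz":0.6,"hand":0},{"dx":3,"dy":3,"dz":-201,"rx":0,"ry":0,"rz":0.6,"hand":0}]' 50
python3 -m creep '[{"dx":0,"dy":0,"dz":0,"rx":0,"ry":0,"rz":0,"hand":0.5},{"dx":0,"dy":0,"dz":0,"rx":0,"ry":0,"rz":0,"hand":1},{"dx":0,"dy":0,"dz":0,"rx":0,"ry":0,"rz":0,"hand":1},{"dx":0,"dy":0,"dz":0,"rx":0,"ry":0,"rz":0,"hand":1},{"dx":0,"dy":0,"dz":0,"rx":0,"ry":0,"rz":0,"hand":1}]' 50
python3 -m creep '[{"dx":0,"dy":0,"dz":0,"rx":0,"ry":0,"rz":0,"hand":1},{"dx":0,"dy":0,"dz":0,"rx":0,"ry":0,"rz":0,"hand":1},{"dx":0,"dy":0,"dz":0,"rx":0,"ry":0,"rz":0,"hand":1}]' 50
```

```text
t: 3.9
ee_pos: [0.4791, -0.3783, 0.0222]
orientation: [-1.558, -2.723, -0.0]
wrist_force: [0.6, -0.9, 0.7]
gripper_width: 0.0916
gripper_force: 0.0
t: 4.4
ee_pos: [0.4815, -0.3798, 0.027]
orientation: [1.558, 2.726, -0.0]
wrist_force: [0.1, -0.5, 0.2]
gripper_width: 0.0562
gripper_force: 0.0
t: 4.7
ee_pos: [0.4809, -0.3793, 0.0259]
orientation: [1.559, 2.728, -0.0]
wrist_force: [-1.0, -1.0, -0.7]
gripper_width: 0.0323
gripper_force: 0.0
```

```bash
python3 -m creep '[{"dx":0,"dy":0,"dz":0,"rx":0,"ry":0,"rz":0,"hand":1},{"dx":0,"dy":0,"dz":0,"rx":0,"ry":0,"rz":0,"hand":1},{"dx":0,"dy":0,"dz":0,"rx":0,"ry":0,"rz":0,"hand":1},{"dx":0,"dy":0,"dz":0,"rx":0,"ry":0,"rz":0,"hand":1},{"dx":0,"dy":0,"dz":0,"rx":0,"ry":0,"rz":0,"hand":1}]' 55
python3 -m creep '[{"dx":0,"dy":0,"dz":30,"rx":0,"ry":0,"rz":0,"hand":1},{"dx":0,"dy":0,"dz":70,"rx":0,"ry":0,"rz":0,"hand":1},{"dx":0,"dy":0,"dz":110,"rx":0,"ry":0,"rz":0,"hand":1},{"dx":0,"dy":0,"dz":150,"rx":0,"ry":0,"rz":0,"hand":1},{"dx":0,"dy":0,"dz":190,"rx":0,"ry":0,"rz":0,"hand":1}]' 55
```

```text
t: 5.2
ee_pos: [0.4809, -0.3793, 0.0257]
orientation: [1.559, 2.728, 0.0]
wrist_force: [0.7, -0.9, -0.8]
gripper_width: 0.0134
gripper_force: 55.0
t: 5.7
ee_pos: [0.4802, -0.3789, 0.2169]
orientation: [-1.558, -2.727, -0.0]
wrist_force: [1.0, -0.0, -3.5]
gripper_width: 0.0133
gripper_force: 55.0
```

```bash
python3 -m creep '[{"dx":5,"dy":30,"dz":5,"rx":0,"ry":0,"rz":-3,"hand":1},{"dx":10,"dy":70,"dz":10,"rx":0,"ry":0,"rz":-6,"hand":1},{"dx":15,"dy":110,"dz":10,"rx":0,"ry":0,"rz":-9,"hand":1},{"dx":20,"dy":150,"dz":10,"rx":0,"ry":0,"rz":-12,"hand":1},{"dx":25,"dy":190,"dz":10,"rx":0,"ry":0,"rz":-15,"hand":1}]' 55
python3 -m creep '[{"dx":5,"dy":40,"dz":0,"rx":0,"ry":0,"rz":-3,"hand":1},{"dx":10,"dy":80,"dz":0,"rx":0,"ry":0,"rz":-6,"hand":1},{"dx":15,"dy":115,"dz":0,"rx":0,"ry":0,"rz":-9,"hand":1},{"dx":18,"dy":145,"dz":0,"rx":0,"ry":0,"rz":-12,"hand":1},{"dx":20,"dy":168,"dz":0,"rx":0,"ry":0,"rz":-13.8,"hand":1}]' 55
python3 -m creep '[{"dx":0,"dy":0,"dz":0,"rx":0,"ry":0,"rz":0,"hand":1},{"dx":0,"dy":0,"dz":0,"rx":0,"ry":0,"rz":0,"hand":1}]'
python3 - <<'E'
from h import *
s=st(); k=save('wrist','w3')
print('tool y az',np.degrees(np.arctan2(*R.from_rotvec(s['orientation']).as_matrix()[[1,0],1])))
spots('wrist','slicer deck keeper_lip bracket_hole guard guard_grip guard_eye'.split())
robot.camera('top');spots('top','slicer keeper_lip bracket_hole guard guard_grip guard_eye'.split())
E
```

```text
t: 6.2
ee_pos: [0.5053, -0.1877, 0.2254]
orientation: [-1.904, -2.498, 0.001]
wrist_force: [0.9, -0.5, -4.1]
gripper_width: 0.0135
gripper_force: 55.0
t: 6.7
ee_pos: [0.5254, -0.0189, 0.2254]
orientation: [-2.187, -2.254, 0.0]
wrist_force: [-0.6, -0.7, -3.7]
gripper_width: 0.0135
gripper_force: 55.0
t: 6.9
ee_pos: [0.5255, -0.0211, 0.2254]
orientation: [-2.186, -2.256, 0.001]
wrist_force: [0.0, -0.9, -4.2]
gripper_width: 0.0137
gripper_force: 55.0
6.9 [525.5 -21.1 225.4] [-2.186e+00 -2.256e+00  1.000e-03] [ 0.  -0.9 -4.2] 13.7 [ 0.28  0.32 -0.44  1.79  0.15  1.07 -0.18]
tool y az 1.815011156607224
wrist slicer [([581, -12, 3], 0.98)]
wrist deck [([591, -23, 84], 0.65)]
wrist keeper_lip [([636, -19, 96], 0.58)]
wrist bracket_hole [([485, -26, 88], 0.66)]
wrist guard [([541, -18, 199], 0.92)]
wrist guard_grip [([529, -20, 246], 0.72)]
wrist guard_eye [([443, -20, 207], 0.89)]
top slicer []
top keeper_lip []
top bracket_hole []
top guard []
top guard_grip [([596, 341, 111], 0.28)]
top guard_eye [([596, 341, 109], 0.38)]
```

View pics/w3.png

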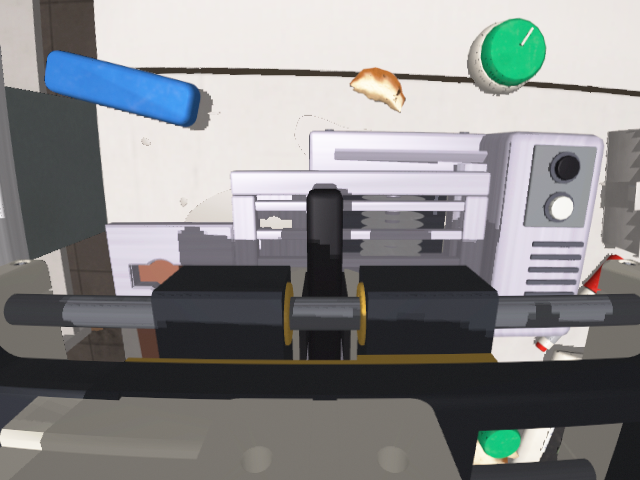

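Held guard: left edge along row ~172 from (232) to (490), bar at column ~324. Slicer deck edge lies along row ~132 from 310 to 510, housing corner near (510,135). Both look parallel; I'll zoom in to quantify.

Run:
```python
import cv2
i=cv2.imread('pics/w3.png')[115:345,220:620]; cv2.imwrite('pics/w3c.png',cv2.resize(i,(800,460),interpolation=cv2.INTER_CUBIC))
```

```text
(no output)
```

View pics/w3c.png

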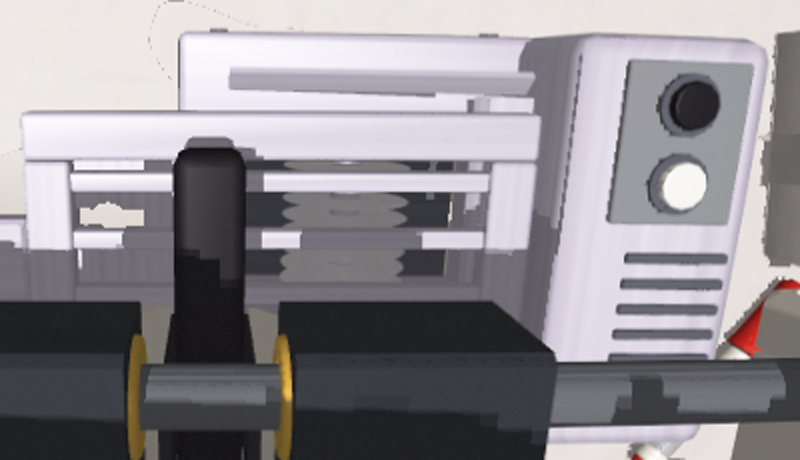

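Run:
```python
from h import *
s=robot.read_state();k=robot.camera('wrist')
def ln(n,a,b,z,ref=0):
    A,B=ray(k,s,(a[0]/2+220,a[1]/2+115),z),ray(k,s,(b[0]/2+220,b[1]/2+115),z)
    print(n,A,B,'az',round(np.degrees(np.arctan2(*(B-A)[[1,0]])),2))
ln('guard left',(23,113),(540,117),207.7)
ln('guard far',(540,117),(530,250),207.7)
ln('deck left',(181,34),(525,40),85)
ln('rail top',(230,68),(535,73),102)
ln('rail in',(230,89),(435,94),95)
ln('housing front',(578,60),(550,340),136)
ln('housing back',(766,60),(740,240),136)
```

```text
guard left [478.6  31.5 207.7] [607.2  34.8 207.7] az 1.47
guard far [607.2  34.8 207.7] [6.093e+02 5.000e-01 2.077e+02] az -86.5
deck left [512.3  57.   85. ] [654.2  60.   85. ] az 1.21
rail top [532.3  44.  102. ] [652.4  46.7 102. ] az 1.29
rail in [532.8  35.8  95. ] [615.5  36.8  95. ] az 0.69
housing front [651.8  51.4 136. ] [656.7 -51.7 136. ] az -87.28
housing back [721.7  55.2 136. ] [725.  -10.5 136. ] az -87.12
```

```bash
python3 -m creep '[{"dx":6,"dy":-0.5,"dz":-25,"rx":0,"ry":0,"rz":0,"hand":1},{"dx":12,"dy":-0.5,"dz":-55,"rx":0,"ry":0,"rz":0,"hand":1},{"dx":12,"dy":-0.5,"dz":-80,"rx":0,"ry":0,"rz":0,"hand":1},{"dx":12,"dy":-0.5,"dz":-90,"rx":0,"ry":0,"rz":0,"hand":1},{"dx":12,"dy":-0.5,"dz":-90,"rx":0,"ry":0,"rz":0,"hand":1}]' 55
python3 - <<'E'
from h import *
s=st(); k=save('wrist','w4')
import cv2
i=cv2.imread('pics/w4.png')[90:345,180:620]; cv2.imwrite('pics/w4c.png',cv2.resize(i,(800,464),interpolation=cv2.INTER_CUBIC))
E
```

```text
t: 8.2
ee_pos: [0.537, -0.0219, 0.1347]
orientation: [-2.186, -2.253, 0.003]
wrist_force: [-0.7, -0.2, -2.7]
gripper_width: 0.0134
gripper_force: 55.0
8.2 [537.  -21.9 134.7] [-2.186 -2.253  0.003] [-0.7 -0.2 -2.7] 13.4 [ 0.25  0.43 -0.42  1.87  0.22  0.89 -0.24]
```

View pics/w4c.png

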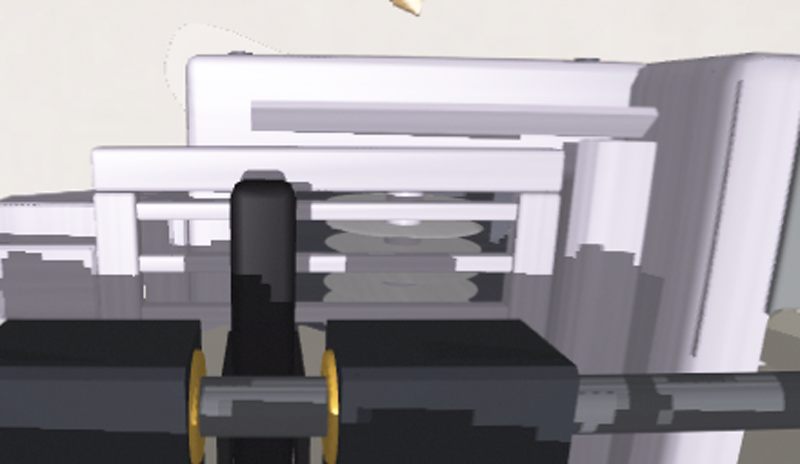

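Run:
```python
from h import *
s=robot.read_state();k=robot.camera('wrist')
def ln(n,a,b,z,ref=0):
    A,B=ray(k,s,(a[0]*.55+180,a[1]*.55+90),z),ray(k,s,(b[0]*.55+180,b[1]*.55+90),z)
    print(n,A,B,'az',round(np.degrees(np.arctan2(*(B-A)[[1,0]])),2))
ln('guard left',(95,149),(562,151),117)
ln('guard far',(562,151),(553,275),117)
ln('deck left',(190,58),(640,66),85)
ln('rail top',(252,101),(655,110),102)
ln('rail in',(252,130),(522,138),95)
ln('lip left',(600,142),(652,142),106)
ln('lip front',(585,142),(567,262),106)
```

```text
guard left [490.7  30.8 117. ] [619.   34.6 117. ] az 1.7
guard far [619.   34.6 117. ] [621.2  -0.7 117. ] az -86.43
deck left [512.9  57.6  85. ] [656.1  61.   85. ] az 1.36
rail top [532.9  44.9 102. ] [653.   47.2 102. ] az 1.1
rail in [533.   36.4  95. ] [616.1  36.9  95. ] az 0.34
lip left [635.2  37.1 106. ] [651.1  37.9 106. ] az 2.88
lip front [630.7  36.9 106. ] [630.3   0.8 106. ] az -90.63
```

```bash
python3 -m creep '[{"dx":0,"dy":0.7,"dz":-10,"rx":0,"ry":0,"rz":-0.3,"hand":1},{"dx":0,"dy":0.7,"dz":-16,"rx":0,"ry":0,"rz":-0.3,"hand":1},{"dx":0,"dy":0.7,"dz":-20,"rx":0,"ry":0,"rz":-0.3,"hand":1},{"dx":0,"dy":0.7,"dz":-22,"rx":0,"ry":0,"rz":-0.3,"hand":1}]' 55
python3 -m creep '[{"dx":0,"dy":0,"dz":-2,"rx":0,"ry":0,"rz":0,"hand":1},{"dx":0,"dy":0,"dz":-2,"rx":0,"ry":0,"rz":0,"hand":1},{"dx":0,"dy":0,"dz":-2,"rx":0,"ry":0,"rz":0,"hand":1}]' 55
python3 - <<'E'
from h import *
s=st(); print(s['ft_torque'])
E
```

```text
t: 8.7
ee_pos: [0.5377, -0.0212, 0.1133]
orientation: [-2.194, -2.248, 0.001]
wrist_force: [1.6, 0.2, -3.1]
gripper_width: 0.0137
gripper_force: 55.0
t: 9.0
ee_pos: [0.538, -0.0211, 0.1118]
orientation: [2.194, 2.249, 0.0]
wrist_force: [-0.0, 0.1, -4.0]
gripper_width: 0.0135
gripper_force: 55.0
9.0 [538.  -21.1 111.8] [2.194 2.249 0.   ] [-0.   0.1 -4. ] 13.5 [ 0.24  0.46 -0.4   1.89  0.24  0.84 -0.26]
[ 4.08750309e-07 -8.44569125e-02 -2.82484097e-02]
```

```bash
python3 -m creep '[{"dx":0,"dy":0,"dz":-1.2,"rx":0,"ry":0,"rz":0,"hand":1},{"dx":5,"dy":0.1,"dz":-1.2,"rx":0,"ry":0,"rz":0,"hand":1},{"dx":10,"dy":0.3,"dz":-1.2,"rx":0,"ry":0,"rz":0,"hand":1},{"dx":15,"dy":0.4,"dz":-1.2,"rx":0,"ry":0,"rz":0,"hand":1}]' 55
python3 -m creep '[{"dx":4,"dy":0.1,"dz":0,"rx":0,"ry":0,"rz":0,"hand":1},{"dx":8,"dy":0.2,"dz":0,"rx":0,"ry":0,"rz":0,"hand":1},{"dx":12,"dy":0.3,"dz":0,"rx":0,"ry":0,"rz":0,"hand":1}]' 55
```

```text
t: 9.4
ee_pos: [0.5534, -0.0207, 0.1107]
orientation: [2.194, 2.248, 0.0]
wrist_force: [-3.8, -0.1, 1.7]
gripper_width: 0.0136
gripper_force: 55.0
t: 9.7
ee_pos: [0.565, -0.0204, 0.1107]
orientation: [-2.194, -2.248, 0.001]
wrist_force: [-5.1, -0.1, 3.7]
gripper_width: 0.0133
gripper_force: 55.0
```

```bash
python3 -m creep '[{"dx":2,"dy":0,"dz":0,"rx":0,"ry":0,"rz":0,"hand":1},{"dx":4,"dy":0.1,"dz":0,"rx":0,"ry":0,"rz":0,"hand":1},{"dx":4,"dy":0.1,"dz":0,"rx":0,"ry":0,"rz":0,"hand":1}]' 55
python3 -m creep '[{"dx":1,"dy":0,"dz":0,"rx":0,"ry":0,"rz":0,"hand":1},{"dx":2,"dy":0,"dz":0,"rx":0,"ry":0,"rz":0,"hand":1},{"dx":2,"dy":0,"dz":0,"rx":0,"ry":0,"rz":0,"hand":1}]' 55
```

```text
t: 10.0
ee_pos: [0.5692, -0.0203, 0.1107]
orientation: [2.194, 2.248, 0.0]
wrist_force: [-3.3, -0.2, 3.7]
gripper_width: 0.0136
gripper_force: 55.0
t: 10.3
ee_pos: [0.5694, -0.0203, 0.1106]
orientation: [-2.193, -2.248, 0.003]
wrist_force: [-9.6, -0.2, 10.1]
gripper_width: 0.0138
gripper_force: 55.0
```

```bash
python3 -m creep '[{"dx":2,"dy":0,"dz":0.3,"rx":0,"ry":0,"rz":0,"hand":1},{"dx":3,"dy":0,"dz":0.3,"rx":0,"ry":0,"rz":0,"hand":1},{"dx":3,"dy":0,"dz":0.3,"rx":0,"ry":0,"rz":0,"hand":1}]' 55
python3 -m creep '[{"dx":-5,"dy":0,"dz":0,"rx":0,"ry":0,"rz":0,"hand":0.9},{"dx":-5,"dy":0,"dz":0,"rx":0,"ry":0,"rz":0,"hand":0.7}]' 55
```

```text
t: 10.6
ee_pos: [0.5694, -0.0203, 0.1106]
orientation: [-2.19, -2.245, 0.01]
wrist_force: [-21.0, 0.2, 18.2]
gripper_width: 0.0134
gripper_force: 55.0
t: 10.8
ee_pos: [0.5691, -0.0203, 0.1109]
orientation: [2.193, 2.248, 0.001]
wrist_force: [0.2, -1.0, 0.1]
gripper_width: 0.0177
gripper_force: 0.0
```

```bash
python3 -m creep '[{"dx":0,"dy":0,"dz":0,"rx":0,"ry":0,"rz":0,"hand":0.6},{"dx":0,"dy":0,"dz":0,"rx":0,"ry":0,"rz":0,"hand":0.6},{"dx":0,"dy":0,"dz":35,"rx":0,"ry":0,"rz":0,"hand":0.5},{"dx":0,"dy":0,"dz":80,"rx":0,"ry":0,"rz":0,"hand":0},{"dx":0,"dy":10,"dz":120,"rx":0,"ry":0,"rz":5,"hand":0}]' 55
python3 -m creep '[{"dx":0,"dy":40,"dz":0,"rx":0,"ry":0,"rz":6,"hand":0},{"dx":0,"dy":80,"dz":0,"rx":0,"ry":0,"rz":12,"hand":0},{"dx":0,"dy":120,"dz":0,"rx":0,"ry":0,"rz":18,"hand":0},{"dx":0,"dy":160,"dz":0,"rx":0,"ry":0,"rz":24,"hand":0},{"dx":0,"dy":200,"dz":0,"rx":0,"ry":0,"rz":30,"hand":0}]'
python3 -m creep '[{"dx":5,"dy":35,"dz":0,"rx":0,"ry":0,"rz":4,"hand":0},{"dx":10,"dy":70,"dz":0,"rx":0,"ry":0,"rz":8,"hand":0},{"dx":15,"dy":105,"dz":0,"rx":0,"ry":0,"rz":12,"hand":0},{"dx":20,"dy":135,"dz":0,"rx":0,"ry":0,"rz":13,"hand":0},{"dx":20,"dy":135,"dz":0,"rx":0,"ry":0,"rz":13,"hand":0}]'
python3 - <<'E'
from h import *
s=st(); k=save('wrist','w5')
print('tool y az',np.degrees(np.arctan2(*R.from_rotvec(s['orientation']).as_matrix()[[1,0],1])))
spots('wrist','lock_pin pin_grip ball_pin disc_pin stand'.split())
robot.camera('top'); spots('top','guard guard_grip guard_eye lock_pin pin_grip'.split())
m=robot.silhouettes('wrist','lock_pin'); 
if m:
    ys,xs=np.nonzero(m[0]['mask']); print(m[0]['p'],xs.min(),xs.max(),ys.min(),ys.max())
E
```

```text
t: 11.3
ee_pos: [0.5694, -0.0116, 0.2326]
orientation: [2.095, 2.34, 0.0]
wrist_force: [0.7, -0.1, 0.0]
gripper_width: 0.0559
gripper_force: 0.0
t: 11.8
ee_pos: [0.5693, 0.1913, 0.2311]
orientation: [1.41, 2.806, 0.001]
wrist_force: [0.0, 0.5, -0.2]
gripper_width: 0.0911
gripper_force: 0.0
t: 12.3
ee_pos: [0.5878, 0.3302, 0.2305]
orientation: [-1.08, -2.948, -0.005]
wrist_force: [-0.1, 0.3, -0.5]
gripper_width: 0.092
gripper_force: 0.0
12.3 [587.8 330.2 230.5] [-1.08  -2.948 -0.005] [-0.1  0.3 -0.5] 92.0 [-0.21  0.59 -0.64  1.39  0.35  1.27  0.  ]
tool y az 49.74316682998876
wrist lock_pin [([593, 341, 75], 0.59)]
wrist pin_grip [([590, 340, 109], 0.76)]
wrist ball_pin [([457, 352, 75], 0.91)]
wrist disc_pin [([524, 347, 71], 0.9)]
wrist stand []
top guard []
top guard_grip [([571, -22, 128], 0.81)]
top guard_eye [([479, -20, 95], 0.61), ([569, -20, 134], 0.51)]
top lock_pin []
top pin_grip []
0.65 315 359 183 278
```

View pics/w5.png

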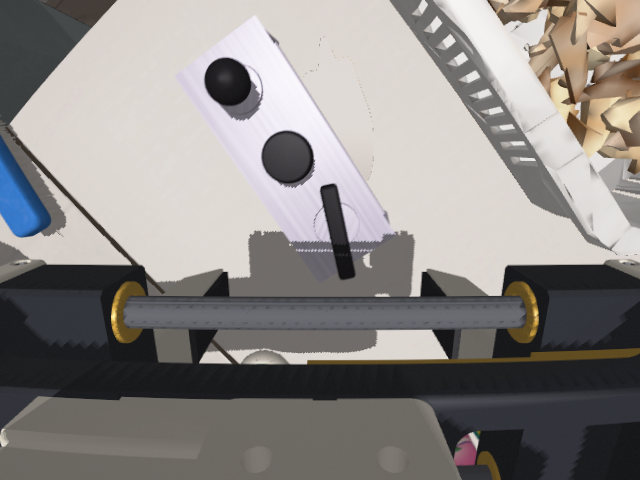

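The T-handle shows from (329,186) to (346,277); disc pin at (287,157), ball at (228,82).

Run:
```python
from h import *
s=robot.read_state();k=robot.camera('wrist')
A,B=ray(k,s,(329,187),117),ray(k,s,(345.5,276),117); print(A,B,(A+B)/2,np.linalg.norm(A-B),'perp az',90+np.degrees(np.arctan2(*(B-A)[[1,0]])))
```

```text
[563.3 350.8 117. ] [627.  314.2 117. ] [595.15 332.5  117.  ] 73.46597852067315 perp az 60.119690808518655
```

Run:
```python
from h import *
s=robot.read_state();k=robot.camera('wrist')
i=k['pixels'][:,:,::-1]
cv2.imwrite('pics/w5c.png',cv2.resize(i[165:295,240:420],(720,520),interpolation=cv2.INTER_CUBIC))
print(ray(k,s,(336,221),81), ray(k,s,(287,157),111),ray(k,s,(228,82),111))
m=robot.silhouettes('wrist','pin_grip')[0]; c,(w,h),a=cv2.minAreaRect(np.argwhere(m['mask'])[:,::-1].astype(np.float32)); print(m['p'],c,w,h,a)
```

```text
[593.2 334.1  81. ] [525.1 340.9 111. ] [455.6 344.3 111. ]
0.69 (344.58441162109375, 224.13238525390625) 95.102294921875 45.08692932128906 61.29404830932617
```

View pics/w5c.png

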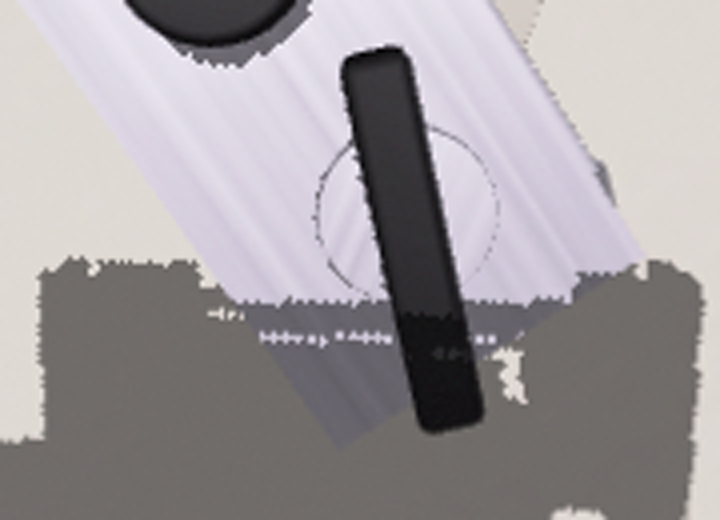

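Run:
```python
from h import *
s=st();k=robot.camera('wrist')
p=lambda a:(240+a[0]/4,165+a[1]/4)
A,B=ray(k,s,p((378,48)),117),ray(k,s,p((452,431)),117); print(A,B,(A+B)/2,np.linalg.norm(A-B),'perp az',90+np.degrees(np.arctan2(*(B-A)[[1,0]])))
print(ray(k,s,p((407,211)),81),'tool y az',np.degrees(np.arctan2(*R.from_rotvec(s['orientation']).as_matrix()[[1,0],1])))
```

```text
13.1 [588.9 324.6 230.9] [1.09  2.946 0.   ] [ 0.6  0.3 -0.8] 91.7 [-0.2   0.59 -0.63  1.4   0.35  1.27  0.  ]
[560.1 359.1 117. ] [628.7 320.9 117. ] [594.4 340.  117. ] 78.51878756068515 perp az 60.888695494382176
[594.2 340.   81. ] tool y az 49.409433520540965
```

```bash
python3 -m creep '[{"dx":5.5,"dy":15.4,"dz":-10,"rx":0,"ry":0,"rz":6,"hand":0.5},{"dx":5.5,"dy":15.4,"dz":-35,"rx":0,"ry":0,"rz":11.5,"hand":0.5},{"dx":5.5,"dy":15.4,"dz":-75,"rx":0,"ry":0,"rz":11.5,"hand":0.5},{"dx":5.5,"dy":15.4,"dz":-115,"rx":0,"ry":0,"rz":11.5,"hand":0.5},{"dx":5.5,"dy":15.4,"dz":-142,"rx":0,"ry":0,"rz":11.5,"hand":0.5}]' 50
python3 -m creep '[{"dx":0,"dy":0,"dz":0,"rx":0,"ry":0,"rz":0,"hand":0.6},{"dx":0,"dy":0,"dz":0,"rx":0,"ry":0,"rz":0,"hand":1},{"dx":0,"dy":0,"dz":0,"rx":0,"ry":0,"rz":0,"hand":1},{"dx":0,"dy":0,"dz":0,"rx":0,"ry":0,"rz":0,"hand":1},{"dx":0,"dy":0,"dz":0,"rx":0,"ry":0,"rz":0,"hand":1}]' 50
python3 -m creep '[{"dx":0,"dy":0,"dz":0,"rx":0,"ry":0,"rz":0,"hand":1},{"dx":0,"dy":0,"dz":0,"rx":0,"ry":0,"rz":0,"hand":1},{"dx":0,"dy":0,"dz":0,"rx":0,"ry":0,"rz":0,"hand":1}]' 50
```

```text
t: 13.65
ee_pos: [0.5936, 0.3392, 0.0859]
orientation: [-0.788, -3.039, 0.003]
wrist_force: [-0.1, -0.7, -0.6]
gripper_width: 0.0568
gripper_force: 0.0
t: 14.15
ee_pos: [0.5951, 0.3406, 0.0904]
orientation: [0.789, 3.039, 0.003]
wrist_force: [-0.1, 0.5, 0.3]
gripper_width: 0.0161
gripper_force: 0.4
t: 14.45
ee_pos: [0.5949, 0.3404, 0.0901]
orientation: [0.789, 3.04, 0.002]
wrist_force: [0.0, -1.8, 6.9]
gripper_width: 0.0139
gripper_force: 50.0
```

```bash
python3 -m creep '[{"dx":0,"dy":0,"dz":15,"rx":0,"ry":0,"rz":0,"hand":1},{"dx":0,"dy":0,"dz":50,"rx":0,"ry":0,"rz":0,"hand":1},{"dx":0,"dy":0,"dz":90,"rx":0,"ry":0,"rz":0,"hand":1},{"dx":-5,"dy":-10,"dz":120,"rx":0,"ry":0,"rz":2,"hand":1},{"dx":-15,"dy":-35,"dz":130,"rx":0,"ry":0,"rz":4,"hand":1}]' 50
python3 -m creep '[{"dx":-12,"dy":-38,"dz":0,"rx":0,"ry":0,"rz":4,"hand":1},{"dx":-24,"dy":-76,"dz":0,"rx":0,"ry":0,"rz":8,"hand":1},{"dx":-36,"dy":-114,"dz":0,"rx":0,"ry":0,"rz":12,"hand":1},{"dx":-48,"dy":-152,"dz":0,"rx":0,"ry":0,"rz":16,"hand":1},{"dx":-60,"dy":-190,"dz":0,"rx":0,"ry":0,"rz":20,"hand":1}]' 50
python3 -m creep '[{"dx":-12,"dy":-38,"dz":0,"rx":0,"ry":0,"rz":2,"hand":1},{"dx":-24,"dy":-76,"dz":0,"rx":0,"ry":0,"rz":4,"hand":1},{"dx":-32,"dy":-110,"dz":0,"rx":0,"ry":0,"rz":6.5,"hand":1},{"dx":-37.5,"dy":-138,"dz":0,"rx":0,"ry":0,"rz":6.5,"hand":1},{"dx":-37.5,"dy":-138,"dz":0,"rx":0,"ry":0,"rz":6.5,"hand":1}]' 50
python3 -m creep '[{"dx":0,"dy":0,"dz":0,"rx":0,"ry":0,"rz":0,"hand":1},{"dx":0,"dy":0,"dz":0,"rx":0,"ry":0,"rz":0,"hand":1},{"dx":0,"dy":0,"dz":0,"rx":0,"ry":0,"rz":0,"hand":1}]' 50
python3 - <<'E'
from h import *
s=st(); k=save('wrist','w6');save('scene','s6')
print('tool y az',np.degrees(np.arctan2(*R.from_rotvec(s['orientation']).as_matrix()[[1,0],1])))
spots('wrist','lock_pin pin_grip pin_tip pin_cross guard_eye bracket_hole guard_grip guard'.split())
spots('scene','lock_pin pin_grip pin_tip pin_cross guard_eye bracket_hole guard_grip'.split())
E
```

```text
t: 14.95
ee_pos: [0.5797, 0.3085, 0.2236]
orientation: [0.675, 3.065, 0.009]
wrist_force: [-0.0, 0.5, -1.5]
gripper_width: 0.0136
gripper_force: 50.0
t: 15.45
ee_pos: [0.5187, 0.1137, 0.2196]
orientation: [0.134, 3.138, -0.001]
wrist_force: [0.7, -0.9, -0.4]
gripper_width: 0.0131
gripper_force: 50.0
t: 15.95
ee_pos: [0.481, -0.0276, 0.2191]
orientation: [0.029, -3.141, 0.004]
wrist_force: [0.5, -0.5, -1.1]
gripper_width: 0.0134
gripper_force: 50.0
t: 16.25
ee_pos: [0.4821, -0.0215, 0.2192]
orientation: [-0.042, 3.141, 0.001]
wrist_force: [-0.5, 1.0, -0.9]
gripper_width: 0.0136
gripper_force: 50.0
16.25 [482.1 -21.5 219.2] [-4.200e-02  3.141e+00  1.000e-03] [-0.5  1.  -0.9] 13.6 [ 0.64  0.34 -0.88  1.87  0.3   1.07  1.23]
tool y az 91.53398443663556
wrist lock_pin [([481, -19, 204], 0.64)]
wrist pin_grip [([478, -18, 238], 0.93)]
wrist pin_tip []
wrist pin_cross [([484, -22, 206], 0.63)]
wrist guard_eye []
wrist bracket_hole [([479, -18, 236], 0.52)]
wrist guard_grip []
wrist guard []
scene lock_pin [([482, -21, 206], 0.79), ([694, 141, 3], 0.3)]
scene pin_grip [([479, -26, 237], 0.83)]
scene pin_tip [([479, -21, 140], 0.66), ([478, -23, 167], 0.44)]
scene pin_cross [([480, -22, 166], 0.69)]
scene guard_eye [([482, -22, 92], 0.89), ([481, -20, 86], 0.43)]
scene bracket_hole [([483, -21, 83], 0.67)]
scene guard_grip [([567, -18, 131], 0.75)]
```

View pics/w6.png

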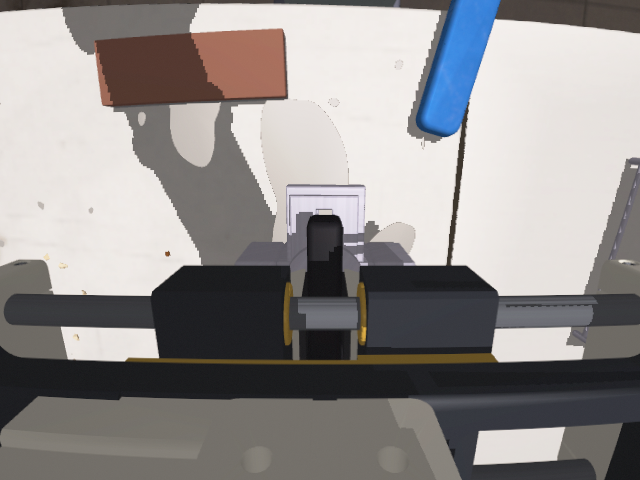

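Run:
```python
from h import *
g=cv2.cvtColor(cv2.imread('pics/w6.png'),cv2.COLOR_BGR2GRAY).astype(int)
for r in (188,192,200,205,211,214,225,235): print(r,g[r,280:372].tolist())
print('col324',g[180:262,324].tolist()); print('col300',g[180:220,310].tolist())
```

```text
188 [210, 210, 211, 210, 210, 211, 168, 220, 220, 226, 227, 226, 226, 227, 226, 220, 221, 221, 221, 221, 221, 222, 222, 222, 222, 222, 223, 222, 223, 223, 223, 223, 224, 224, 224, 224, 224, 224, 224, 225, 224, 224, 224, 224, 225, 225, 225, 225, 225, 226, 225, 226, 226, 226, 226, 226, 226, 226, 226, 226, 227, 226, 227, 227, 227, 227, 227, 227, 220, 220, 220, 220, 220, 220, 220, 221, 221, 221, 221, 221, 221, 221, 221, 219, 204, 199, 239, 239, 239, 239, 239, 238]
192 [209, 207, 209, 209, 209, 209, 161, 219, 220, 220, 220, 220, 220, 220, 219, 219, 220, 221, 220, 220, 220, 221, 221, 221, 221, 221, 221, 221, 221, 221, 222, 222, 222, 222, 222, 221, 222, 223, 223, 223, 223, 223, 223, 223, 223, 223, 223, 224, 224, 223, 223, 224, 223, 224, 224, 224, 225, 224, 224, 224, 225, 225, 226, 225, 225, 225, 225, 225, 225, 225, 225, 225, 225, 226, 226, 226, 225, 226, 226, 226, 226, 226, 227, 226, 204, 207, 238, 237, 238, 238, 237, 237]
200 [206, 206, 206, 206, 207, 206, 170, 215, 225, 129, 171, 224, 223, 221, 224, 223, 223, 223, 221, 221, 224, 225, 226, 226, 225, 225, 225, 225, 223, 223, 224, 226, 226, 
[... 2422 characters left out ...]
 106, 108, 107, 107, 110, 109, 108, 107, 108, 107, 104, 107, 108, 108, 108, 107, 102, 113, 115, 115, 116, 117, 115, 116, 116]
col324 [220, 219, 220, 217, 176, 110, 134, 191, 225, 229, 226, 224, 223, 224, 216, 110, 186, 200, 223, 223, 223, 223, 223, 222, 222, 221, 221, 219, 194, 121, 211, 210, 210, 210, 194, 16, 20, 21, 21, 21, 20, 20, 30, 34, 36, 37, 41, 46, 50, 52, 53, 54, 52, 52, 52, 52, 52, 51, 52, 51, 51, 51, 50, 51, 51, 51, 51, 50, 50, 50, 50, 50, 49, 51, 49, 49, 48, 48, 49, 48, 45, 22]
col300 [217, 217, 216, 214, 176, 111, 151, 191, 223, 227, 223, 221, 222, 220, 183, 110, 190, 213, 226, 225, 224, 224, 224, 224, 223, 223, 223, 223, 222, 222, 222, 211, 107, 107, 107, 101, 56, 18, 20, 20]
```

Run:
```python
from h import *
s=robot.read_state();k=robot.camera('wrist')
for n,a,b,z in [('bracket',(286.5,205),(364.3,205),85),('lug',(289.5,205),(357.6,205),93),('slot',(315.2,212),(332.4,212),93),('handle',(306.7,230),(342,230),s['ee_pos'][2]*1000+27),('handle2',(306.4,240),(342.6,240),s['ee_pos'][2]*1000+27)]:
    A,B=ray(k,s,a,z),ray(k,s,b,z); print(n,A,B,'mid',(A+B)/2)
for n,p,z in [('brk end',(324,184.7),85),('lug end',(324,194.7),93),('slot end',(324,208.6),93),('handle end',(324,214.6),s['ee_pos'][2]*1000+22)]: print(n,ray(k,s,p,z))
```

```text
bracket [462.7 -55.4  85. ] [461.    9.3  85. ] mid [461.85 -23.05  85.  ]
lug [461.4 -52.2  93. ] [460.    2.9  93. ] mid [460.7  -24.65  93.  ]
slot [466.6 -31.3  93. ] [466.2 -17.3  93. ] mid [466.4 -24.3  93. ]
handle [446.9 -31.2 245.9] [446.6 -17.7 245.9] mid [446.75 -24.45 245.9 ]
handle2 [450.9 -31.3 245.9] [450.5 -17.4 245.9] mid [450.7  -24.35 245.9 ]
brk end [445.1 -24.7  85. ]
lug end [452.3 -24.5  93. ]
slot end [463.6 -24.2  93. ]
handle end [441.7 -24.7 240.9]
```

Numbers: the lug, slot and bracket ends agree on the eye at x≈480 in the camera frame, the same as the pin, so the guard is home. The lateral offset is ~0.6 mm. I'll lower to just above and re-measure.

```bash
python3 -m creep '[{"dx":0,"dy":0.6,"dz":-20,"rx":0,"ry":0,"rz":0,"hand":1},{"dx":0,"dy":0.6,"dz":-40,"rx":0,"ry":0,"rz":0,"hand":1},{"dx":0,"dy":0.6,"dz":-46,"rx":0,"ry":0,"rz":0,"hand":1},{"dx":0,"dy":0.6,"dz":-46,"rx":0,"ry":0,"rz":0,"hand":1},{"dx":0,"dy":0.6,"dz":-46,"rx":0,"ry":0,"rz":0,"hand":1}]' 55
python3 - <<'E'
from h import *
s=st(); k=save('wrist','w7'); save('scene','s7')
print('tool y az',np.degrees(np.arctan2(*R.from_rotvec(s['orientation']).as_matrix()[[1,0],1])))
g=cv2.cvtColor(cv2.imread('pics/w7.png'),cv2.COLOR_BGR2GRAY).astype(int)
for r in (225,240): print(r,270,g[r,270:385].tolist())
print('col318..',[g[170:262,c].tolist() for c in (318,)])
E
python3 -c "
import cv2
a=cv2.imread('pics/w7.png')[160:280,240:410];b=cv2.imread('pics/s7.png')[190:310,270:400]
import numpy as np
a=cv2.resize(a,(425,300),interpolation=2);b=cv2.resize(b,(325,300),interpolation=2)
cv2.imwrite('pics/w7c.png',np.hstack([a,b]))"
```

```text
t: 17.65
ee_pos: [0.4823, -0.0221, 0.1735]
orientation: [-0.039, 3.141, 0.0]
wrist_force: [0.5, -0.5, -1.9]
gripper_width: 0.0134
gripper_force: 55.0
17.65 [482.3 -22.1 173.5] [-0.039  3.141  0.   ] [ 0.5 -0.5 -1.9] 13.4 [ 0.6   0.39 -0.85  1.93  0.35  0.98  1.18]
tool y az 91.4228382871853
225 270 [204, 205, 205, 205, 205, 206, 206, 206, 206, 205, 158, 188, 223, 222, 147, 178, 224, 223, 221, 220, 221, 221, 222, 222, 221, 219, 221, 220, 114, 113, 113, 111, 112, 112, 111, 110, 107, 37, 26, 30, 34, 38, 39, 38, 39, 40, 39, 39, 40, 39, 39, 41, 39, 38, 39, 40, 40, 40, 40, 38, 41, 40, 41, 42, 42, 41, 41, 40, 38, 34, 29, 46, 142, 230, 229, 230, 228, 228, 230, 230, 228, 225, 225, 225, 225, 227, 228, 230, 228, 225, 226, 227, 227, 226, 193, 216, 230, 229, 229, 229, 228, 213, 215, 237, 237, 237, 236, 229, 221, 119, 118, 118, 120, 119, 119]
240 270 [202, 203, 201, 204, 203, 204, 204, 205, 205, 205, 203, 104, 109, 110, 110, 107, 109, 111, 109, 110, 110, 110, 112, 112, 110, 109, 110, 112, 111, 113, 113, 112, 112, 112, 112, 110, 106, 23, 28, 32, 35, 39, 45, 48, 49, 51, 49, 50, 50, 52, 51, 52, 53, 52, 54, 55, 54, 54, 56, 56, 57, 55, 57, 56, 58, 56, 53, 48, 41, 38, 34, 30, 55, 114, 113, 114, 112, 112, 114, 114, 112, 111, 110, 110, 112, 112, 113, 112, 112, 112, 111, 128, 213, 198, 107, 110, 111, 111, 112, 111, 111, 108, 117, 120, 120, 119, 118, 119, 120, 120, 119, 119, 118, 118, 119]
col318.. [[224, 224, 224, 224, 223, 223, 223, 223, 223, 223, 222, 223, 222, 222, 222, 222, 222, 222, 222, 216, 112, 111, 109, 194, 201, 232, 230, 228, 225, 224, 225, 224, 187, 110, 178, 199, 223, 228, 228, 227, 227, 227, 227, 218, 116, 20, 22, 22, 23, 22, 26, 28, 32, 33, 35, 40, 44, 44, 48, 51, 51, 52, 52, 51, 52, 52, 53, 51, 51, 50, 50, 51, 49, 49, 50, 50, 51, 50, 51, 50, 51, 48, 48, 48, 48, 49, 49, 48, 48, 49, 49, 49]]
```

View pics/w7c.png

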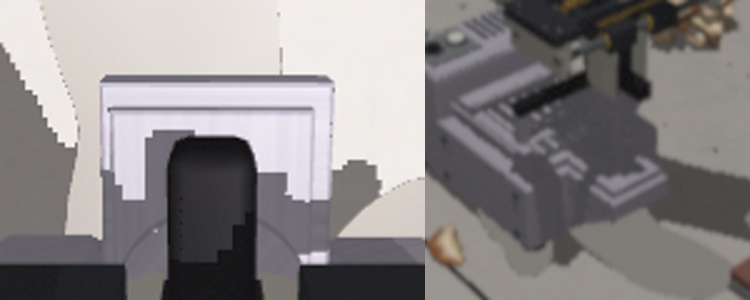

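Left half: bracket and lug outline with the pin handle roughly centred. Right half: the pin above the bracket and the guard lying under the lip.

Run:
```python
from h import *
s=robot.read_state();k=robot.camera('wrist')
for n,a,b,z in [('bracket',(280.4,225),(371.6,225),85),('lug',(284.4,225),(364.2,225),93),('handle',(306.7,225),(341.9,225),s['ee_pos'][2]*1000+27)]:
    A,B=ray(k,s,a,z),ray(k,s,b,z); print(n,A,B,'mid',(A+B)/2)
for n,p,z in [('brk end',(318,193),85),('lug end',(318,202.7),93),('handle end',(318,214),s['ee_pos'][2]*1000+22)]: print(n,ray(k,s,p,z))
```

```text
bracket [470.8 -54.3  85. ] [469.2  10.7  85. ] mid [470.  -21.8  85. ]
lug [469.  -50.6  93. ] [467.7   4.5  93. ] mid [468.35 -23.05  93.  ]
handle [445.6 -30.4 200.7] [445.2 -17.1 200.7] mid [445.4  -23.75 200.7 ]
brk end [447.4 -28.   85. ]
lug end [453.  -27.8  93. ]
handle end [442.1 -26.3 195.7]
```

```bash
python3 -m creep '[{"dx":0,"dy":0.9,"dz":-4,"rx":0,"ry":0,"rz":0,"hand":1},{"dx":0,"dy":0.9,"dz":-8,"rx":0,"ry":0,"rz":0,"hand":1},{"dx":0,"dy":0.9,"dz":-12,"rx":0,"ry":0,"rz":0,"hand":1},{"dx":0,"dy":0.9,"dz":-16,"rx":0,"ry":0,"rz":0,"hand":1},{"dx":0,"dy":0.9,"dz":-16,"rx":0,"ry":0,"rz":0,"hand":1}]' 55
python3 -m creep '[{"dx":0,"dy":0,"dz":-4,"rx":0,"ry":0,"rz":0,"hand":1},{"dx":0,"dy":0,"dz":-8,"rx":0,"ry":0,"rz":0,"hand":1},{"dx":0,"dy":0,"dz":-8,"rx":0,"ry":0,"rz":0,"hand":1}]' 55
```

```text
t: 18.3
ee_pos: [0.4815, -0.0215, 0.1562]
orientation: [0.039, -3.14, -0.0]
wrist_force: [0.4, -0.3, -1.9]
gripper_width: 0.0137
gripper_force: 55.0
t: 18.6
ee_pos: [0.4816, -0.0215, 0.1483]
orientation: [0.039, -3.141, -0.0]
wrist_force: [-0.6, -0.4, -0.8]
gripper_width: 0.0134
gripper_force: 55.0
```

```bash
python3 -m creep '[{"dx":0,"dy":0,"dz":-3,"rx":0,"ry":0,"rz":0,"hand":1},{"dx":0,"dy":0,"dz":-6,"rx":0,"ry":0,"rz":0,"hand":1},{"dx":0,"dy":0,"dz":-9,"rx":0,"ry":0,"rz":0,"hand":1},{"dx":0,"dy":0,"dz":-9,"rx":0,"ry":0,"rz":0,"hand":1}]' 55
python3 -m creep '[{"dx":0,"dy":0,"dz":-3,"rx":0,"ry":0,"rz":0,"hand":1},{"dx":0,"dy":0,"dz":-6,"rx":0,"ry":0,"rz":0,"hand":1},{"dx":0,"dy":0,"dz":-9,"rx":0,"ry":0,"rz":0,"hand":1},{"dx":0,"dy":0,"dz":-9,"rx":0,"ry":0,"rz":0,"hand":1}]' 55
```

```text
t: 19.0
ee_pos: [0.4816, -0.0215, 0.1394]
orientation: [0.039, -3.141, -0.0]
wrist_force: [-0.2, 0.2, -1.6]
gripper_width: 0.0137
gripper_force: 55.0
t: 19.4
ee_pos: [0.4816, -0.0215, 0.1304]
orientation: [0.039, -3.141, -0.0]
wrist_force: [-0.5, -1.0, -1.2]
gripper_width: 0.0138
gripper_force: 55.0
```

```bash
python3 -m creep '[{"dx":0,"dy":0,"dz":-5,"rx":0,"ry":0,"rz":0,"hand":1},{"dx":0,"dy":0,"dz":-10,"rx":0,"ry":0,"rz":0,"hand":1},{"dx":0,"dy":0,"dz":-15,"rx":0,"ry":0,"rz":0,"hand":1},{"dx":0,"dy":0,"dz":-20,"rx":0,"ry":0,"rz":0,"hand":1},{"dx":0,"dy":0,"dz":-20,"rx":0,"ry":0,"rz":0,"hand":1}]' 55
python3 -m creep '[{"dx":0,"dy":0,"dz":-1,"rx":0,"ry":0,"rz":0,"hand":1},{"dx":0,"dy":0,"dz":-2.5,"rx":0,"ry":0,"rz":0,"hand":1},{"dx":0,"dy":0,"dz":-2.5,"rx":0,"ry":0,"rz":0,"hand":1}]' 55
```

```text
t: 19.9
ee_pos: [0.4814, -0.0215, 0.11]
orientation: [0.039, -3.14, -0.0]
wrist_force: [0.5, -0.1, -1.1]
gripper_width: 0.0134
gripper_force: 55.0
t: 20.2
ee_pos: [0.4819, -0.0214, 0.1083]
orientation: [-0.039, 3.141, 0.0]
wrist_force: [-0.7, -0.4, -1.7]
gripper_width: 0.0135
gripper_force: 55.0
```

```bash
python3 -m creep '[{"dx":0,"dy":0,"dz":-0.7,"rx":0,"ry":0,"rz":0,"hand":1},{"dx":0,"dy":0,"dz":-1.4,"rx":0,"ry":0,"rz":0,"hand":1},{"dx":0,"dy":0,"dz":-1.4,"rx":0,"ry":0,"rz":0,"hand":1}]' 55
python3 -m creep '[{"dx":0,"dy":0,"dz":-0.8,"rx":0,"ry":0,"rz":0,"hand":1},{"dx":0,"dy":0,"dz":-0.8,"rx":0,"ry":0,"rz":0,"hand":1}]' 55
```

```text
t: 20.5
ee_pos: [0.4821, -0.0214, 0.108]
orientation: [-0.039, 3.141, -0.001]
wrist_force: [-5.4, -2.0, 14.2]
gripper_width: 0.0137
gripper_force: 55.0
t: 20.7
ee_pos: [0.4821, -0.0214, 0.1079]
orientation: [-0.039, 3.14, -0.003]
wrist_force: [-9.4, -2.1, 26.3]
gripper_width: 0.0134
gripper_force: 55.0
```

```bash
python3 -m creep '[{"dx":0,"dy":0,"dz":1.8,"rx":0,"ry":0,"rz":0,"hand":1},{"dx":0,"dy":0,"dz":1.8,"rx":0,"ry":0,"rz":-7,"hand":1},{"dx":0,"dy":0,"dz":1.8,"rx":0,"ry":0,"rz":-14,"hand":1},{"dx":0,"dy":0,"dz":1.8,"rx":0,"ry":0,"rz":-21,"hand":1},{"dx":0,"dy":0,"dz":1.8,"rx":0,"ry":0,"rz":-28,"hand":1}]' 55
python3 -m creep '[{"dx":0,"dy":0,"dz":0,"rx":0,"ry":0,"rz":-7,"hand":1},{"dx":0,"dy":0,"dz":0,"rx":0,"ry":0,"rz":-14,"hand":1},{"dx":0,"dy":0,"dz":0,"rx":0,"ry":0,"rz":-21,"hand":1},{"dx":0,"dy":0,"dz":0,"rx":0,"ry":0,"rz":-28,"hand":1},{"dx":0,"dy":0,"dz":0,"rx":0,"ry":0,"rz":-35,"hand":1}]' 55
```

```text
t: 21.2
ee_pos: [0.4821, -0.0213, 0.1081]
orientation: [0.73, 3.055, 0.0]
wrist_force: [-0.2, 0.7, -1.5]
gripper_width: 0.0136
gripper_force: 55.0
t: 21.7
ee_pos: [0.4821, -0.0213, 0.1081]
orientation: [1.615, 2.694, 0.001]
wrist_force: [1.5, 0.0, -0.8]
gripper_width: 0.0134
gripper_force: 55.0
```

```bash
python3 -m creep '[{"dx":0,"dy":0,"dz":0,"rx":0,"ry":0,"rz":-7,"hand":1},{"dx":0,"dy":0,"dz":0,"rx":0,"ry":0,"rz":-14,"hand":1},{"dx":0,"dy":0,"dz":0,"rx":0,"ry":0,"rz":-21,"hand":1},{"dx":0,"dy":0,"dz":0,"rx":0,"ry":0,"rz":-26.6,"hand":1},{"dx":0,"dy":0,"dz":0,"rx":0,"ry":0,"rz":-26.6,"hand":1}]' 55
python3 -m creep '[{"dx":0,"dy":0,"dz":-0.5,"rx":0,"ry":0,"rz":0,"hand":1},{"dx":0,"dy":0,"dz":-0.5,"rx":0,"ry":0,"rz":0,"hand":0.95},{"dx":0,"dy":0,"dz":-0.5,"rx":0,"ry":0,"rz":0,"hand":0.8},{"dx":0,"dy":0,"dz":-0.5,"rx":0,"ry":0,"rz":0,"hand":0.6},{"dx":0,"dy":0,"dz":-0.5,"rx":0,"ry":0,"rz":0,"hand":0.6}]'
python3 -m creep '[{"dx":0,"dy":0,"dz":0,"rx":0,"ry":0,"rz":0,"hand":0.55},{"dx":0,"dy":0,"dz":25,"rx":0,"ry":0,"rz":0,"hand":0.55},{"dx":0,"dy":0,"dz":65,"rx":0,"ry":0,"rz":0,"hand":0.55},{"dx":0,"dy":0,"dz":110,"rx":0,"ry":0,"rz":0,"hand":0.55},{"dx":0,"dy":0,"dz":150,"rx":0,"ry":0,"rz":0,"hand":0.3}]'
python3 -m creep '[{"dx":-30,"dy":-40,"dz":0,"rx":0,"ry":0,"rz":0,"hand":0.3},{"dx":-60,"dy":-80,"dz":10,"rx":0,"ry":0,"rz":0,"hand":0},{"dx":-80,"dy":-120,"dz":10,"rx":0,"ry":0,"rz":0,"hand":0},{"dx":-80,"dy":-165,"dz":10,"rx":0,"ry":0,"rz":0,"hand":0},{"dx":-80,"dy":-210,"dz":10,"rx":0,"ry":0,"rz":0,"hand":0}]'
python3 - <<'E'
from h import *
s=st(); 
for c in ('top','scene'):
    k=save(c,c+'9'); spots(c,'lock_pin pin_grip guard guard_grip guard_eye timer squeeze_bottle keeper_lip'.split())
    m=robot.silhouettes(c,'pin_grip')+robot.silhouettes(c,'lock_pin')
    if m and c=='top':
        y,x=[int(v.mean()) for v in np.nonzero(m[0]['mask'])]; print(x,y,len(np.nonzero(m[0]['mask'])[0]))
        g=cv2.cvtColor(k['pixels'],cv2.COLOR_RGB2GRAY)
        b=(g<60).astype(np.uint8); b[:]*=1
        for cx,cy in [(316,283),(318,256)]:
            w=b[cy-14:cy+14,cx-30:cx+30]; n,l,stt,cc=cv2.connectedComponentsWithStats(w)
            for i in range(1,n):
                if stt[i,4]>15:
                    P=np.argwhere(l==i)[:,::-1]+[cx-30,cy-14]; a=P[P[:,0].argmin()],P[P[:,0].argmax()]; print('dark',stt[i].tolist(),a,P.mean(0))
E
```

```text
t: 22.2
ee_pos: [0.4821, -0.0213, 0.1081]
orientation: [2.187, 2.255, 0.0]
wrist_force: [-0.2, 0.1, 0.1]
gripper_width: 0.0135
gripper_force: 55.0
t: 22.7
ee_pos: [0.482, -0.0215, 0.1074]
orientation: [2.185, 2.258, 0.0]
wrist_force: [0.9, -0.2, 0.6]
gripper_width: 0.0302
gripper_force: 0.0
t: 23.2
ee_pos: [0.4818, -0.0213, 0.2594]
orientation: [2.185, 2.257, 0.001]
wrist_force: [0.7, -0.2, -0.0]
gripper_width: 0.0455
gripper_force: 0.0
t: 23.7
ee_pos: [0.4011, -0.2331, 0.268]
orientation: [2.185, 2.256, -0.0]
wrist_force: [1.7, 0.3, 0.6]
gripper_width: 0.0843
gripper_force: 0.0
23.7 [ 401.1 -233.1  268. ] [ 2.185  2.256 -0.   ] [1.7 0.3 0.6] 84.3 [ 0.65  0.15 -0.27  1.87  0.05  1.12  0.39]
top lock_pin [([486, -22, 92], 0.8)]
top pin_grip [([484, -20, 128], 0.52)]
top guard [([587, -18, 84], 0.71)]
top guard_grip [([569, -21, 129], 0.81)]
top guard_eye [([479, -19, 94], 0.95), ([486, -21, 94], 0.5)]
top timer [([699, 143, -2], 0.74)]
top squeeze_bottle [([673, -176, 0], 0.93)]
top keeper_lip [([632, -18, 99], 0.6)]
317 281 294
dark [16, 8, 31, 7, 160] (array([302, 279]), array([332,
[... 285 characters left out ...]
727273 256.63636364]
dark [29, 11, 3, 9, 21] (array([317, 253]), array([319, 254])) [317.71428571 256.71428571]
dark [34, 11, 3, 9, 19] (array([322, 261]), array([324, 253])) [323.42105263 257.21052632]
dark [40, 11, 3, 9, 20] (array([328, 253]), array([330, 253])) [328.65 257.  ]
scene lock_pin [([478, -24, 93], 0.78)]
scene pin_grip [([480, -26, 125], 0.61)]
scene guard [([586, -13, 87], 0.87), ([697, 144, 2], 0.21)]
scene guard_grip [([525, 345, 3], 0.66), ([567, -16, 134], 0.56)]
scene guard_eye [([480, -23, 91], 0.84)]
scene timer [([478, -21, 56], 0.72), ([700, 142, 2], 0.63)]
scene squeeze_bottle [([672, -181, 5], 0.97), ([695, 141, -1], 0.2)]
scene keeper_lip [([630, -16, 97], 0.65)]
```

Pin seated (collar z≈93), handle parallel to the guard bar, guard home, and the other things I re-measured (timer, bottle) unmoved. I'll hand it in.

```bash
python3 -m creep '[{"dx":0,"dy":0,"dz":0,"rx":0,"ry":0,"rz":0,"hand":0},{"dx":0,"dy":0,"dz":0,"rx":0,"ry":0,"rz":0,"hand":0}]'; python3 -c "
from bench import robot; print(robot.hand_in())"
```

```text
t: 25.0
ee_pos: [0.4019, -0.2314, 0.2674]
orientation: [2.186, 2.256, 0.0]
wrist_force: [-0.0, -0.4, -0.9]
gripper_width: 0.0921
gripper_force: 0.0
the job is handed in; nothing more can be done
None
```

The guard is home under the keeper lip and the T-handled pin is fully down and turned a quarter turn, its handle square across the slicer; I handed the job in at about 25 s, and no verdict came back.

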